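# Set out the spice tins on their colour trays

## Task

Set out the spice stall's display: stand each of the four full-size tins (yellow, green, black and red) upright in the tray whose coloured disc matches it, in the middle so that the tin is wholly on the disc, and stand the small red tin upright on the lid of the big red one, centred so that nothing overhangs. Leave the steel tumbler where it stands, and let go of everything at the end.

Things in the scene. Friction and masses are not known exactly. Their poses are not given: they have to be found in the camera images.
- yellow_tin_center (a point): Yellow closed round tin, 56 mm in diameter, 60 mm tall, 0.12 to 0.31 kg, standing loose on the table; yellow lid and sides with a pale paper label band. The point is its centre, half-way up (30 mm above its underside); z is up.
- green_tin_center (a point): Green closed round tin, 56 mm in diameter, 60 mm tall, 0.12 to 0.31 kg, standing loose on the table; green lid and sides with a pale paper label band. The point is its centre, half-way up (30 mm above its underside); z is up.
- red_tin_center (a point): Big red closed round tin, 56 mm in diameter, 60 mm tall, 0.12 to 0.31 kg, standing loose on the table; flat red lid (a smaller tin can stand on it) and sides with a pale paper label band. The point is its centre, half-way up (30 mm above its underside); z is up.
- black_tin_center (a point): Black closed square tin, 48 x 48 mm, 60 mm tall, 0.15 to 0.31 kg, standing loose; black lid and sides with a pale label band. The point is its centre, half-way up (30 mm above its underside); x and y are square to its sides, z is up.
- small_red_tin_center (a point): Small red closed round tin, 42 mm in diameter, 44 mm tall, 0.07 to 0.14 kg, standing loose. The point is its centre, half-way up (22 mm above its underside); z is up.
- yellow_tray: Shallow square metal tray, 120 x 120 mm, fixed to the table, with a yellow disc of 84 mm diameter in the middle of its floor. Origin: centre of its underside on the table, straight below the disc's centre; its floor is 4 mm above the origin, its rim (3 mm thick) 8 mm; x and y run along its sides, z is up.
- green_tray: Shallow square metal tray, 120 x 120 mm, fixed to the table, with a green disc of 84 mm diameter in the middle of its floor. Origin: centre of its underside on the table, straight below the disc's centre; its floor is 4 mm above the origin, its rim (3 mm thick) 8 mm; x and y run along its sides, z is up.
- black_tray: Shallow square metal tray, 120 x 120 mm, fixed to the table, with a black disc of 84 mm diameter in the middle of its floor. Origin: centre of its underside on the table, straight below the disc's centre; its floor is 4 mm above the origin, its rim (3 mm thick) 8 mm; x and y run along its sides, z is up.
- red_tray: Shallow square metal tray, 120 x 120 mm, fixed to the table, with a red disc of 84 mm diameter in the middle of its floor. Origin: centre of its underside on the table, straight below the disc's centre; its floor is 4 mm above the origin, its rim (3 mm thick) 8 mm; x and y run along its sides, z is up.
- tumbler: Empty bare steel drinking tumbler, open on top, 56 mm in diameter at the rim, 65 mm tall, standing loose among the tins; it is to be left alone. Origin: centre of its underside.
Things that resemble listed ones, but are neither listed nor needed, are in the scene too. Of the things that look like the part that bears green_tin_center, the larger one is meant.

How it is judged:
By the outcome, as a careful person would: the job done as asked, in the order asked, and still so for the second after the job is handed in, with the robot touching nothing.
It also fails if it takes over 144 s, if anything falls off the work surface, if the arm or the gripper's body presses on something with over 40 N, if the wrist force passes 120 N, or if a joint passes its speed limit or range.

## Robot

A 6-joint arm with a two-finger parallel gripper is mounted at the origin on the work surface. World frame = base frame: x ahead of the robot, y to its left, z up, the work surface at z = 0. Lengths are in m, angles in rad, forces in N, time in s.
With the tool pointing down it reaches from about 0.25 to 0.725 m from the base axis. Payload 4 kg.
Tool frame: the origin (TCP) lies midway between the tips of the shut fingers; the grasp point (between the pads) lies 19 mm behind it; z points along the fingers, y is the line along which they close (so a half turn about z gives the same grasp; the last joint's range is limited). The gripper opens to 85 mm and grips with 20 to 120 N. Pads are 22 mm wide; open, the fingers measure 114 mm over their backs; the gripper's body (76 mm by 85 mm) begins 54 mm behind the grasp point. The pads swing forward as they close: fully open they stand 13 mm farther back than shut.
Start: joints at [1.247, 0.241, 0.005, 1.335, 0, 1.571], TCP at [0.159, 0.474, 0.231] pointing down, gripper open.
Joint ranges: [-2.72, 2.72], [-1.05, 1.87], [-1.09, 1.28], [-1.99, 2.15], [-1.42, 1.44], [-3.14, 3.14]. Speed limits (rad/s): [2.79, 2.79, 3.14, 3.14, 3.14, 3.14].

## Interface

Orientations are given as a rotation vector (axis times angle).
In Python, from workcell import ctrl gives the robot as it stands. The module is installed in compiled form; this text tells all that it offers.
- The arm moves only by the tool move_arm, never from a script. Its argument "rows" is a list that holds one entry, the list of rows, each a list of 4 numbers: the shift along the tool's x, y, z each as a share of 0.6 m, from -1 to 1, then the turn about the tool's z as a share of pi/4 rad, from -1 to 1. In form: [[[dx, dy, dz, roll], ...]]. A call has 1 to 5 rows; each row is the pose to reach, as a shift and turn from the pose commanded when the call began, along the tool's axes at that moment; what a row does not reach only later rows make up. A row lasts 1/12 s, in which the tool goes at most 41.7 mm and 7.16 degrees, less where a joint would pass 70% of its speed; a pose out of reach is approached as far as the arm can. A call with a number of a shift or a turn outside -1 to 1 is refused whole. A call with a gripper value outside its range is refused whole. "claw" is the opening, from 0 (shut) to 1 (fully open), set as the call begins (left out, the last holds). The fingers move at their own pace and stop on an object; "grip_force" is the grip in N (left out, the last holds). Time passes only in rows, so rows that repeat a pose let the fingers close. It gives the time, the measured TCP pose, the force, the opening and the grip force at its end, in the units of the state.
- ctrl.state(): the state, without advancing time (a new reading comes with each control period).
- ctrl.camera(name): name is "side" or "top"; returns a dict with "frame" (384x512x3 uint8, red, green, blue), "fx", "fy", "cx", "cy" (pixels), "xyz" and "rotation" of the camera in the world. Camera axes: x right, y up, looking along -z (the intrinsics and any distortion apply to the point x, -y, -z); pixel columns grow to the right and rows downward; lengths in m; the calibration is good to about 2 mm. A picture is of the moment at which its call begins. There is no depth.
- ctrl.job_done(): hands the job in; it is judged then, once.
Trained networks look in a picture, given as the dict that the camera call returned (one of the last four; its "shot" number tells which), for a name from the list of things; names that differ only in an ending like _2 or _b are one class to them, and where a whole thing is asked for, a point or a joint stands for the part that bears it (a point fixed in the world has none). Each returns a list of dicts, best first, with "conf" (0 to 1); they miss things now and then, are a little off and sometimes report something else, mostly with a low value. They report only what shows in the picture. A call takes as long as a camera call. They do not tell look-alikes from the thing itself.
- ctrl.boxes_of(label, picture): "extent" ([left, top, right, bottom] in pixels, round what is visible of it).
The state is a dict: "time": time; "joint_pos": joint angles; "dq": joint speeds; "effort": joint torques, N m; "tcp_pos": TCP position; "ee_rot": TCP orientation; "contact_force": force on the tool from outside, world axes, zero at the start; "torque": the same for the moment, N m; "gripper_width": opening from 0.0 (shut) to 1.0 (fully open); "grip_force": force on a finger pad.
Only numpy, scipy, OpenCV 4.12 (cv2) and the standard library are available. Lean on these libraries where they do the work, as an engineer would, in place of code of your own. Each camera call takes 0.05 s, during which the arm holds its last target. There are 200 camera calls.

## Working session

There is one attempt and no reset: what is moved stays moved. The work goes in short steps, Python scripts to look and compute and a tool call to move; the robot and the scene stay as the last step left them, time stands still between calls to the robot, and variables do not carry over. Pictures are saved under pics/ and viewed, at most 14 in all, crops included, and the job is handed in when it is done.

Besides the shell and the picture viewer there is one more tool, called by a JSON object that holds its "name" and its "arguments", one argument or row to a line. move_arm: Moves the arm, as the interface text tells. Shift numbers are shares of 0.6 m and turn numbers shares of pi/4 rad, none past 1 either way. Its arguments: {"type":"object","properties":{"rows":{"type":"array"},"claw":{"type":"number"},"grip_force":{"type":"number"}},"required":["rows"]}

```bash
mkdir -p pics
cat > h.py <<'E'
import numpy as np, cv2, pickle
from workcell import ctrl
N=["yellow_tin_center","green_tin_center","red_tin_center","black_tin_center","small_red_tin_center","yellow_tray","green_tray","black_tray","red_tray","tumbler"]
def ray(p,u,v):
    d=np.array([(u-p['cx'])/p['fx'],-(v-p['cy'])/p['fy'],-1.]);R=np.array(p['rotation'])
    if R.shape!=(3,3): R=cv2.Rodrigues(R.astype(float))[0]
    return np.array(p['xyz']),R@d
def at(p,u,v,z):
    o,d=ray(p,u,v);return o+d*(z-o[2])/d[2]
def proj(p,X):
    R=np.array(p['rotation'])
    c=R.T@(np.array(X)-np.array(p['xyz']));return p['cx']-p['fx']*c[0]/c[2],p['cy']+p['fy']*c[1]/c[2]
def save(p,n): cv2.imwrite('pics/'+n,p['frame'][:,:,::-1])
E
python3 - <<'E'
from h import *
for c in("top","side"):
    p=ctrl.camera(c);save(p,c+'0.png');pickle.dump(p,open(c+'0.pkl','wb'))
    print(c,{k:np.round(p[k],3).tolist() for k in p if k!='frame'})
    for n in N:
        for b in ctrl.boxes_of(n,p)[:4]:
            e=b['extent'];print(n,np.round(b['conf'],2),np.round(e,1).tolist())
print(ctrl.state())
E
```

```text
top {'fx': 422.439, 'fy': 422.439, 'cx': 250.551, 'cy': 192.44, 'xyz': [0.331, 0.024, 1.198], 'rotation': [0.116, -0.138, -1.562], 'shot': 1}
yellow_tin_center 0.61 [311.0, 224.7, 337.1, 245.2]
green_tin_center 0.66 [241.0, 185.7, 258.0, 199.5]
green_tin_center 0.56 [219.2, 209.4, 239.9, 227.1]
red_tin_center 0.69 [170.4, 215.6, 195.3, 241.3]
black_tin_center 0.61 [344.3, 248.0, 364.0, 270.0]
small_red_tin_center 0.66 [129.6, 253.5, 152.8, 268.9]
yellow_tray 0.96 [186.0, 131.8, 235.5, 180.5]
green_tray 0.95 [275.8, 119.3, 320.9, 171.1]
black_tray 0.9 [83.9, 162.3, 136.4, 209.5]
red_tray 0.72 [368.7, 157.7, 414.9, 209.2]
tumbler 0.78 [269.8, 202.9, 288.7, 227.7]
side {'fx': 401.298, 'fy': 401.298, 'cx': 262.123, 'cy': 193.104, 'xyz': [0.432, 0.707, 0.675], 'rotation': [0.079, -1.228, -2.759], 'shot': 2}
yellow_tin_center 0.9 [305.3, 134.1, 327.8, 167.4]
green_tin_center 0.92 [251.8, 187.4, 270.3, 213.7]
green_tin_center 0.72 [277.7, 200.2, 304.0, 233.8]
green_tin_center 0.61 [282.0, 164.5, 305.3, 194.1]
red_tin_center 0.71 [289.5, 241.9, 320.0, 284.9]
black_tin_center 0.57 [330.8, 123
[... 314 characters left out ...]
0, 164.4, 306.5, 193.4]
{'time': 1.1, 'joint_pos': array([ 1.24702246e+00,  2.40597616e-01,  4.97111407e-03,  1.33519103e+00,
       -5.60767325e-06,  1.57077162e+00]), 'dq': array([-0.00170661,  0.00052034, -0.00021596,  0.00058828,  0.00109146,
       -0.00074882]), 'effort': array([ 5.49825188e-05, -3.72224951e+01,  2.52694005e+01,  1.42759342e-03,
        6.81062460e-07,  3.93226699e-06]), 'tcp_pos': array([0.15907142, 0.47400981, 0.23129661]), 'ee_rot': array([ 5.06325637e-01,  3.10052019e+00, -3.42890635e-05]), 'contact_force': array([-0.33951943, -1.06400071,  0.66433105]), 'torque': array([ 0.06267488,  0.03597687, -0.05860206]), 'grip_force': 0.0, 'gripper_width': 1.001189280148963}
```

Run:
```python
import cv2
t=cv2.imread('pics/top0.png');s=cv2.imread('pics/side0.png')
cv2.imwrite('pics/t0b.png',cv2.resize(t[105:285,70:430],(800,400),interpolation=cv2.INTER_CUBIC))
cv2.imwrite('pics/s0b.png',cv2.resize(s[90:384,150:400],(500,588),interpolation=cv2.INTER_CUBIC))
```

```text
(no output)
```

View pics/t0b.png

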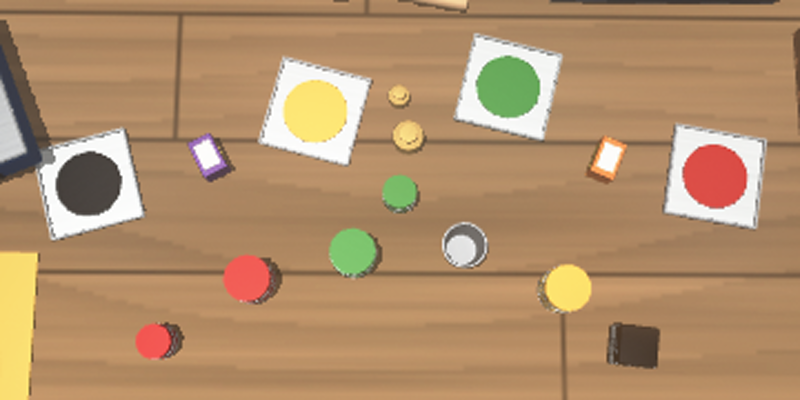

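View pics/s0b.png

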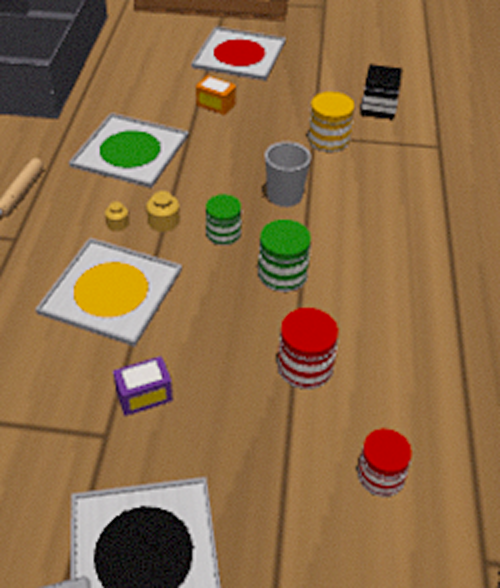

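The top view shows these candidates (full-frame pixels):
- **Green:** the big tin is at (229,218). The smaller look-alike at (250,192) is not wanted.
- **Red:** big tin (182,230), small tin (140,258).
- **Yellow:** tin at (325,234). The brass weights at (250,150) and (253,166) are not tins.
- **Black:** tin at (355,260).
- **Others:** tumbler at (279,215), plus purple and orange boxes to leave alone.

Next I'll measure the lids and discs.

Run:
```python
from h import *
import h
def load(c):
    p=pickle.load(open(c+'0.pkl','rb'));p['rotation']=cv2.Rodrigues(np.array(p['rotation'],float))[0];return p
t,s=load('top'),load('side')
hue={'yellow':(18,34),'green':(45,80),'red':(172,8)}
def mask(p,col):
    H,S,V=cv2.split(cv2.cvtColor(p['frame'],cv2.COLOR_RGB2HSV))
    if col=='black': return (V<75).astype(np.uint8)
    a,b=hue[col];m=((H>=a)&(H<=b)) if a<b else ((H>=a)|(H<=b))
    return (m&(S>140)&(V>100)).astype(np.uint8)
def comp(p,col,box):
    m=mask(p,col);x0,y0,x1,y1=[int(q) for q in box];w=np.zeros_like(m);w[y0-3:y1+4,x0-3:x1+4]=m[y0-3:y1+4,x0-3:x1+4]
    w=cv2.morphologyEx(w,cv2.MORPH_OPEN,np.ones((3,3),np.uint8))
    n,l,st,c=cv2.connectedComponentsWithStats(w);k=1+np.argmax(st[1:,4]);pts=np.argwhere(l==k)[:,::-1].astype(np.float32)
    return c[k],st[k].tolist(),pts
T={'yellow':('yellow',[311,225,337,245],[305,134,328,167],.06),'green':('green',[219,209,240,227],[278,200,304,234],.06),'gsmall':('green',[241,186,258,199],[252,187,270,214],.05),
'red':('red',[170,216,195,241],[289,242,320,285],.06),'small':('red',[130,253,153,269],[332,304,353,338],.044),'black':('black',[344,248,364,270],[331,123,352,150],.06)}
D={'yellow':([186,132,235,180],[167,208,242,265]),'green':([276,119,321,171],[183,144,243,182]),'black':([90,165,130,205],[190,338,257,380]),'red':([369,158,415,209],[246,105,295,132])}
for n,(c,b,bs,z) in T.items():
    r=comp(t,c,b);q=comp(s,c,bs);A=at(t,*r[0],z)
    print('tin',n,np.round(A,3)[:2],'side',np.round(at(s,*q[0],z),3)[:2],r[1],q[1],'mm/px',round(1000*(1.198-z)/422,2), cv2.minAreaRect(r[2]) if c=='black' else '')
for n,(b,bs) in D.items():
    r=comp(t,n,b);q=comp(s,n,bs);print('disc',n,np.round(at(t,*r[0],.004),3)[:2],'side',np.round(at(s,*q[0],.004),3)[:2],r[1],q[1])
u=[at(t,280,215,.065)];print('tumbler',u)
b=cv2.resize(np.hstack([t['frame'][180:235,205:265],t['frame'][240:295,335:395]]),None,fx=6,fy=6,interpolation=2)
cv2.imwrite('pics/c.png',b[:,:,::-1])
```

```text
tin yellow [ 0.405 -0.193] side [ 0.405 -0.188] [315, 224, 21, 21, 347] [305, 135, 22, 17, 281] mm/px 2.7 Traceback (most recent call last):
  File "<stdin>", line 21, in <module>
  File "<stdin>", line 15, in comp
    return _wrapfunc(a, 'argmax', axis=axis, out=out, **kwds)
    return bound(*args, **kwds)
ValueError: attempt to get argmax of an empty sequence
```

```bash
cat > m.py <<'E'
from h import *
def load(c):
    p=pickle.load(open(c+'0.pkl','rb'));p['rotation']=cv2.Rodrigues(np.array(p['rotation'],float))[0];return p
hue={'yellow':(18,34),'green':(40,85),'red':(172,6)}
def mask(p,col):
    H,S,V=cv2.split(cv2.cvtColor(p['frame'],cv2.COLOR_RGB2HSV))
    if col=='black': return (V<75).astype(np.uint8)
    a,b=hue[col];m=((H>=a)&(H<=b)) if a<b else ((H>=a)|(H<=b))
    return (m&(S>(80 if col=='green' else 140))&(V>(60 if col=='green' else 100))).astype(np.uint8)
def comp(p,col,box):
    m=mask(p,col);x0,y0,x1,y1=[int(q) for q in box];w=np.zeros_like(m);w[y0-3:y1+4,x0-3:x1+4]=m[y0-3:y1+4,x0-3:x1+4]
    w=cv2.morphologyEx(w,cv2.MORPH_OPEN,np.ones((3,3),np.uint8))
    n,l,st,c=cv2.connectedComponentsWithStats(w)
    if n<2: return np.array([np.nan]*2),[],np.zeros((1,2),np.float32)
    k=1+np.argmax(st[1:,4]);pts=np.argwhere(l==k)[:,::-1].astype(np.float32)
    return c[k],st[k].tolist(),pts
T={'yellow':('yellow',[311,225,337,245],[305,134,328,167],.06),'green':('green',[219,209,240,227],[278,200,304,234],.06),'gsmall':('green',[241,186,258,199],[252,187,270,214],.05),
'red':('red',[170,216,195,241],[289,242,320,285],.06),'small':('red',[130,253,153,269],[332,304,353,338],.044),'black':('black',[344,248,364,270],[331,123,352,150],.06)}
D={'yellow':([186,132,235,180],[167,208,242,265]),'green':([276,119,321,171],[183,144,243,182]),'black':([90,165,130,205],[190,338,257,380]),'red':([369,158,415,209],[246,105,295,132])}
E
python3 - <<'E'
from m import *
t,s=load('top'),load('side')
for n,(c,b,bs,z) in T.items():
    r=comp(t,c,b);q=comp(s,c,bs)
    print('tin',n,np.round(at(t,*r[0],z),3)[:2],'side',np.round(at(s,*q[0],z),3)[:2],r[1],q[1])
    if c=='black':
        for P in cv2.boxPoints(cv2.minAreaRect(r[2])): print(np.round(P),np.round(at(t,*P,z),3))
for n,(b,bs) in D.items():
    r=comp(t,n,b);q=comp(s,n,bs);print('disc',n,np.round(at(t,*r[0],.004),3)[:2],'side',np.round(at(s,*q[0],.004),3)[:2],r[1],q[1])
print('tumbler',at(t,280,215,.065))
b=cv2.resize(np.hstack([t['frame'][180:235,205:265],t['frame'][240:295,335:395]]),None,fx=6,fy=6,interpolation=2)
cv2.imwrite('pics/c.png',b[:,:,::-1])
E
```

```text
tin yellow [ 0.405 -0.193] side [ 0.405 -0.188] [315, 224, 21, 21, 347] [305, 135, 22, 17, 281]
tin green [0.448 0.068] side [0.448 0.073] [218, 208, 21, 20, 335] [280, 200, 25, 20, 398]
tin gsmall [0.523 0.011] side [0.523 0.022] [243, 184, 14, 15, 177] [253, 187, 17, 16, 209]
tin red [0.414 0.195] side [0.415 0.199] [171, 220, 21, 20, 351] [291, 244, 28, 25, 527]
tin small [0.339 0.308] side [0.34  0.311] [131, 251, 16, 15, 204] [332, 305, 23, 23, 410]
tin black [nan nan] side [ 0.338 -0.256] [] [332, 123, 19, 16, 249]
[0. 0.] [1.082 0.742 0.06 ]
[0. 0.] [1.082 0.742 0.06 ]
[0. 0.] [1.082 0.742 0.06 ]
[0. 0.] [1.082 0.742 0.06 ]
disc yellow [nan nan] side [0.638 0.122] [] [187, 221, 37, 27, 786]
disc green [ 0.671 -0.132] side [ 0.672 -0.131] [285, 131, 28, 27, 602] [200, 156, 30, 18, 428]
disc black [0.541 0.423] side [0.54  0.408] [96, 174, 20, 27, 365] [197, 344, 49, 40, 1660]
disc red [ 0.554 -0.399] side [ 0.554 -0.398] [378, 170, 28, 28, 621] [257, 110, 25, 13, 263]
tumbler [ 0.45488493 -0.07156844  0.065     ]
```

View pics/c.png

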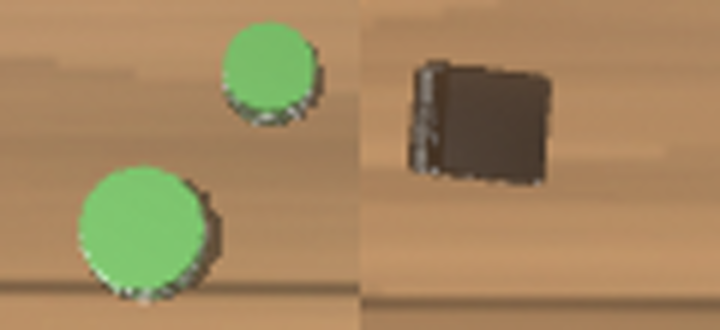

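The crop confirms the big green tin at lower left, px (229,218), with the smaller look-alike at upper right. The black lid is centred near px (357.4,260.8), turned about 6°. I still need the yellow and black discs and the black tin.

```bash
cat > go.py <<'E'
import sys
from h import *
def go(*g):
    s=ctrl.state();R=cv2.Rodrigues(np.array(s['ee_rot']))[0];p=s['tcp_pos']
    print('t',round(s['time'],2),'tcp',np.round(p,4),'yaw_y',round(np.degrees(np.arctan2(R[1,1],R[0,1])),2),'w',round(s['gripper_width'],3),'F',np.round(s['contact_force'],1))
    for a in g:
        d=R.T@(np.array(a)-p)/.6;print(a,'shares',np.round(d,4),'mm',round(600*np.linalg.norm(d)));p=np.array(a)
if __name__=='__main__': go(*[[float(q) for q in a.split(',')] for a in sys.argv[1:]])
E
python3 - <<'E'
from m import *
t,s=load('top'),load('side')
L=[(349.2,250.8),(366.7,252.8),(366.2,270.5),(347.5,269.2)]
W=np.array([at(t,*a,.06)[:2] for a in L]);print(W.round(4).tolist(),W.mean(0))
for i in range(4):
    d=W[(i+1)%4]-W[i];print(np.linalg.norm(d).round(4),np.degrees(np.arctan2(d[1],d[0])).round(1))
V=cv2.cvtColor(t['frame'],cv2.COLOR_RGB2HSV)
print(V[155,212],V[187,110],V[260,357],V[260,360])
def sub(m,x0,y0,x1,y1,z):
    w=np.zeros(m.shape,np.uint8);w[y0:y1,x0:x1]=m[y0:y1,x0:x1]
    n,l,st,c=cv2.connectedComponentsWithStats(w);k=1+np.argmax(st[1:,4]);print(st[k],at(t,*c[k],z).round(4))
H,S,v=cv2.split(V)
sub((S>80)&(v>120),195,138,230,175,.004)
sub(v<95,92,170,130,205,.004)
sub(v<95,340,244,372,275,.06)
print('crate corner',at(t,90,172,.0),at(t,90,172,.1))
b=np.hstack([cv2.resize(t['frame'][130:215,60:145],(500,500),interpolation=2)])
cv2.imwrite('pics/d.png',b[:,:,::-1])
E
python3 go.py .405,-.193,.16
```

```text
[[0.3601, -0.2568], [0.355, -0.3036], [0.3084, -0.3004], [0.3116, -0.2506]] [ 0.33381233 -0.27782853]
0.0471 -96.2
0.0467 176.0
0.0499 86.3
0.0489 -7.3
[ 25 137 253] [13 31 73] [13 86 77] [12 89 77]
[198 141  28  28 634] [0.6361 0.1211 0.004 ]
[ 96 173  28  28 626] [0.5389 0.41   0.004 ]
[346 251  21  20 346] [ 0.3353 -0.2739  0.06  ]
crate corner [0.58340491 0.46972188 0.        ] [0.56232257 0.43248401 0.1       ]
t 1.1 tcp [0.1591 0.474  0.2313] yaw_y 71.45 w 1.001 F [-0.3 -1.1  0.7]
[0.405, -0.193, 0.16] shares [-0.7422 -0.9235  0.1189] mm 714
```

View pics/d.png

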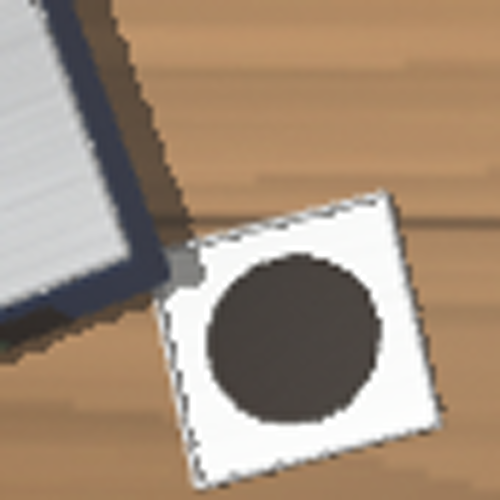

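The crop shows the black disc at px (110,187) and a navy crate corner at px (87,177) close to the tray, with its shadow on the tray. I'll bound the crate's height later, before going there. First I start the motion: roll so the tool's y lies along world yaw -6° mod 90.

{"name": "move_arm", "arguments": {
  "rows": [
    [[0,0,0,0.15],[0,0,0,0.3],[0,0,0,0.45],[0,0,0,0.569],[0,0,0,0.569]]
  ],
  "claw": 1,
  "grip_force": 50
}}

```text
time: 1.52
tcp_pos: [0.1591, 0.474, 0.2313]
ee_rot: [1.183, 2.91, -0.0]
contact_force: [0.0, 0.4, -0.9]
gripper_width: 1.0
grip_force: 0.0
```

{"name": "move_arm", "arguments": {
  "rows": [
    [[0,0,0,0.15],[0,0,0,0.3],[0,0,0,0.45],[0,0,0,0.569],[0,0,0,0.569]]
  ]
}}

```text
time: 1.93
tcp_pos: [0.1591, 0.474, 0.2313]
ee_rot: [1.796, 2.578, -0.0]
contact_force: [-0.0, 0.0, 1.2]
gripper_width: 1.004
grip_force: 0.0
```

{"name": "move_arm", "arguments": {
  "rows": [
    [[0,0,0,0.15],[0,0,0,0.3],[0,0,0,0.45],[0,0,0,0.569],[0,0,0,0.569]]
  ]
}}

```text
time: 2.35
tcp_pos: [0.1591, 0.474, 0.2313]
ee_rot: [2.32, 2.118, -0.0]
contact_force: [-0.6, 0.4, 0.8]
gripper_width: 1.001
grip_force: 0.0
```

```bash
python3 go.py .405,-.193,.23 .405,-.193,.016 .405,-.193,.16 .636,.121,.16 .636,.121,.021
python3 - <<'E'
from m import *
t,s=load('top'),load('side')
for h in(.02,.04,.06,.08,.1,.12):
    X=at(t,87,177,h);print(h,X.round(3),np.round(proj(s,X)))
E
```

```text
t 2.35 tcp [0.1591 0.474  0.2313] yaw_y -5.23 w 1.001 F [-0.6  0.4  0.8]
[0.405, -0.193, 0.23] shares [-1.0697  0.5094  0.0022] mm 711
[0.405, -0.193, 0.016] shares [0.     0.     0.3567] mm 214
[0.405, -0.193, 0.16] shares [-0.   -0.   -0.24] mm 144
[0.636, 0.121, 0.16] shares [ 0.5562  0.3357 -0.    ] mm 390
[0.636, 0.121, 0.021] shares [0.     0.     0.2317] mm 139
0.02 [0.565 0.47  0.02 ] [197. 397.]
0.04 [0.561 0.462 0.04 ] [199. 387.]
0.06 [0.557 0.455 0.06 ] [202. 377.]
0.08 [0.553 0.447 0.08 ] [204. 366.]
0.1 [0.549 0.439 0.1  ] [207. 355.]
0.12 [0.545 0.432 0.12 ] [209. 344.]
```

The side view shows the tray clear at (202,377), so the crate is under about 45 mm and is no hazard.

{"name": "move_arm", "arguments": {
  "rows": [
    [[-0.04,0.02,0,0],[-0.09,0.045,0,0],[-0.15,0.07,0,0],[-0.21,0.1,0,0],[-0.27,0.128,0,0]]
  ]
}}

```text
time: 2.77
tcp_pos: [0.2206, 0.304, 0.2312]
ee_rot: [2.315, 2.123, 0.001]
contact_force: [0.4, -0.2, 0.1]
gripper_width: 0.998
grip_force: 0.0
```

{"name": "move_arm", "arguments": {
  "rows": [
    [[-0.054,0.026,0,0],[-0.108,0.051,0,0],[-0.162,0.077,0,0],[-0.216,0.102,0,0],[-0.27,0.128,0,0]]
  ]
}}

```text
time: 3.18
tcp_pos: [0.2818, 0.1355, 0.2316]
ee_rot: [2.315, 2.123, 0.002]
contact_force: [1.3, -0.6, -0.7]
gripper_width: 0.999
grip_force: 0.0
```

{"name": "move_arm", "arguments": {
  "rows": [
    [[-0.054,0.026,0,0],[-0.108,0.051,0,0],[-0.162,0.077,0,0],[-0.216,0.102,0,0],[-0.27,0.128,0,0]]
  ]
}}

```text
time: 3.6
tcp_pos: [0.3432, -0.0333, 0.2317]
ee_rot: [2.316, 2.121, 0.002]
contact_force: [1.2, 0.2, 0.5]
gripper_width: 0.999
grip_force: 0.0
```

{"name": "move_arm", "arguments": {
  "rows": [
    [[-0.06,0.03,0,0],[-0.12,0.06,0,0],[-0.18,0.09,0,0],[-0.23,0.115,0,0],[-0.26,0.1255,0,0]]
  ]
}}

```text
time: 4.02
tcp_pos: [0.4047, -0.1973, 0.2312]
ee_rot: [2.318, 2.117, 0.0]
contact_force: [-0.7, 0.2, -0.1]
gripper_width: 0.999
grip_force: 0.0
```

```bash
python3 go.py .405,-.193,.23 .405,-.193,.016
```

```text
t 4.02 tcp [ 0.4047 -0.1973  0.2312] yaw_y -5.19 w 0.999 F [-0.7  0.2 -0.1]
[0.405, -0.193, 0.23] shares [ 0.0072 -0.0001  0.0019] mm 4
[0.405, -0.193, 0.016] shares [ 0.0004 -0.0005  0.3567] mm 214
```

{"name": "move_arm", "arguments": {
  "rows": [
    [[0.008,0,0.05,0],[0.008,0,0.1,0],[0.008,0,0.15,0],[0.008,0,0.21,0],[0.008,0,0.25,0]]
  ]
}}

```text
time: 4.43
tcp_pos: [0.4025, -0.1885, 0.0788]
ee_rot: [-2.315, -2.12, 0.001]
contact_force: [-0.6, -0.5, -0.1]
gripper_width: 0.997
grip_force: 0.0
```

{"name": "move_arm", "arguments": {
  "rows": [
    [[0,0,0.03,0],[0,0,0.06,0],[0,0,0.085,0],[0,0,0.1,0],[0,0,0.108,0]]
  ]
}}

```text
time: 4.85
tcp_pos: [0.4031, -0.1886, 0.0153]
ee_rot: [-2.318, -2.118, 0.001]
contact_force: [-0.2, -0.1, 0.1]
gripper_width: 1.001
grip_force: 0.0
```

{"name": "move_arm", "arguments": {
  "rows": [
    [[0,0,0,0],[0,0,0,0],[0,0,0,0],[0,0,0,0],[0,0,0,0]]
  ],
  "claw": 0
}}

```text
time: 5.27
tcp_pos: [0.4048, -0.1895, 0.0176]
ee_rot: [2.321, 2.114, 0.001]
contact_force: [-0.2, 0.7, 2.9]
gripper_width: 0.643
grip_force: 53.0
```

{"name": "move_arm", "arguments": {
  "rows": [
    [[0,0,0,0],[0,0,0,0],[0,0,0,0],[0,0,0,0],[0,0,0,0]]
  ]
}}

```text
time: 5.68
tcp_pos: [0.4048, -0.1895, 0.0176]
ee_rot: [2.321, 2.114, 0.001]
contact_force: [-0.5, 0.2, 5.7]
gripper_width: 0.643
grip_force: 53.2
```

```bash
python3 go.py .405,-.193,.16 .636,.121,.16 .636,.121,.021
```

```text
t 5.68 tcp [ 0.4048 -0.1895  0.0176] yaw_y -5.35 w 0.643 F [-0.5  0.2  5.7]
[0.405, -0.193, 0.16] shares [-0.0061  0.0014 -0.2373] mm 142
[0.636, 0.121, 0.16] shares [5.569e-01 3.345e-01 3.000e-04] mm 390
[0.636, 0.121, 0.021] shares [ 2.000e-04 -5.000e-04  2.317e-01] mm 139
```

{"name": "move_arm", "arguments": {
  "rows": [
    [[0,0,-0.02,0],[0,0,-0.07,0],[0,0,-0.13,0],[0,0,-0.19,0],[0,0,-0.24,0]]
  ]
}}

```text
time: 6.1
tcp_pos: [0.4037, -0.1889, 0.1625]
ee_rot: [2.322, 2.115, 0.0]
contact_force: [1.4, -0.4, -2.5]
gripper_width: 0.647
grip_force: 53.5
```

{"name": "move_arm", "arguments": {
  "rows": [
    [[0.025,0.015,0,0],[0.07,0.042,0,0],[0.12,0.072,0,0],[0.17,0.102,0,0],[0.22,0.132,0,0]]
  ]
}}

```text
time: 6.52
tcp_pos: [0.4952, -0.0637, 0.1604]
ee_rot: [-2.323, -2.114, 0.001]
contact_force: [0.3, -0.7, -1.0]
gripper_width: 0.644
grip_force: 53.5
```

{"name": "move_arm", "arguments": {
  "rows": [
    [[0.05,0.03,0,0],[0.1,0.06,0,0],[0.15,0.09,0,0],[0.2,0.12,0,0],[0.25,0.15,0,0]]
  ]
}}

```text
time: 6.93
tcp_pos: [0.5989, 0.0775, 0.1598]
ee_rot: [-2.322, -2.115, 0.002]
contact_force: [0.3, -0.3, -1.6]
gripper_width: 0.644
grip_force: 53.5
```

{"name": "move_arm", "arguments": {
  "rows": [
    [[0.04,0.024,0,0],[0.07,0.042,0,0],[0.087,0.053,0,0],[0.087,0.053,0,0],[0.087,0.053,0,0]]
  ]
}}

```text
time: 7.35
tcp_pos: [0.6346, 0.1254, 0.1593]
ee_rot: [-2.321, -2.116, 0.003]
contact_force: [0.0, -1.2, -1.7]
gripper_width: 0.645
grip_force: 53.6
```

```bash
python3 go.py .636,.124,.16 .636,.124,.023
```

```text
t 7.35 tcp [0.6346 0.1254 0.1593] yaw_y -5.29 w 0.645 F [ 0.  -1.2 -1.7]
[0.636, 0.124, 0.16] shares [-0.002   0.0025 -0.0012] mm 2
[0.636, 0.124, 0.023] shares [2.000e-04 5.000e-04 2.283e-01] mm 137
```

{"name": "move_arm", "arguments": {
  "rows": [
    [[-0.002,0.002,0.04,0],[-0.002,0.002,0.09,0],[-0.002,0.002,0.14,0],[-0.002,0.002,0.18,0],[-0.002,0.002,0.205,0]]
  ]
}}

```text
time: 7.77
tcp_pos: [0.6331, 0.1217, 0.0341]
ee_rot: [-2.322, -2.111, 0.009]
contact_force: [-0.7, 0.1, -2.2]
gripper_width: 0.644
grip_force: 53.6
```

{"name": "move_arm", "arguments": {
  "rows": [
    [[0,0,0.008,0],[0,0,0.016,0],[0,0,0.022,0],[0,0,0.022,0],[0,0,0.022,0]]
  ]
}}

```text
time: 8.18
tcp_pos: [0.6371, 0.1236, 0.0256]
ee_rot: [2.322, 2.114, 0.003]
contact_force: [0.9, -0.8, -1.3]
gripper_width: 0.642
grip_force: 53.6
```

```bash
python3 go.py .636,.124,.0226
```

```text
t 8.18 tcp [0.6371 0.1236 0.0256] yaw_y -5.38 w 0.642 F [ 0.9 -0.8 -1.3]
[0.636, 0.124, 0.0226] shares [ 0.0005 -0.0019  0.005 ] mm 3
```

{"name": "move_arm", "arguments": {
  "rows": [
    [[0,-0.001,0.002,0],[0,-0.001,0.004,0],[0,-0.001,0.005,0],[0,-0.001,0.005,0],[0,-0.001,0.005,0]]
  ]
}}

```text
time: 8.6
tcp_pos: [0.636, 0.1239, 0.0217]
ee_rot: [2.323, 2.115, 0.001]
contact_force: [0.2, 0.7, -1.4]
gripper_width: 0.639
grip_force: 53.9
```

{"name": "move_arm", "arguments": {
  "rows": [
    [[0,0,0,0],[0,0,0,0],[0,0,0,0],[0,0,0,0],[0,0,0,0]]
  ],
  "claw": 0.88
}}

```text
time: 9.02
tcp_pos: [0.6358, 0.1237, 0.0214]
ee_rot: [2.323, 2.115, 0.0]
contact_force: [-0.4, 0.8, -0.6]
gripper_width: 0.877
grip_force: 0.0
```

{"name": "move_arm", "arguments": {
  "rows": [
    [[0,0,-0.02,0],[0,0,-0.06,0],[0,0,-0.11,0],[0,0,-0.165,0],[0,0,-0.22,0]]
  ]
}}

```text
time: 9.43
tcp_pos: [0.6353, 0.1236, 0.1553]
ee_rot: [-2.323, -2.115, 0.0]
contact_force: [1.4, 0.6, 0.4]
gripper_width: 0.882
grip_force: 0.0
```

```bash
python3 go.py .448,.069,.15 .448,.069,.016 .448,.069,.16 .671,-.132,.16 .671,-.132,.021
```

```text
t 9.43 tcp [0.6353 0.1236 0.1553] yaw_y -5.37 w 0.882 F [1.4 0.6 0.4]
[0.448, 0.069, 0.15] shares [-0.1198 -0.3023  0.009 ] mm 195
[0.448, 0.069, 0.016] shares [0.000e+00 1.000e-04 2.233e-01] mm 134
[0.448, 0.069, 0.16] shares [-0.0e+00 -1.0e-04 -2.4e-01] mm 144
[0.671, -0.132, 0.16] shares [-2.988e-01  4.014e-01 -1.000e-04] mm 300
[0.671, -0.132, 0.021] shares [0.000e+00 1.000e-04 2.317e-01] mm 139
```

{"name": "move_arm", "arguments": {
  "rows": [
    [[-0.02,-0.05,0,0],[-0.045,-0.113,0,0],[-0.07,-0.176,0,0],[-0.095,-0.24,0,0],[-0.12,-0.302,0,0]]
  ],
  "claw": 1
}}

```text
time: 9.85
tcp_pos: [0.4467, 0.0685, 0.1541]
ee_rot: [2.322, 2.115, 0.001]
contact_force: [-0.0, 0.7, 0.5]
gripper_width: 1.002
grip_force: 0.0
```

{"name": "move_arm", "arguments": {
  "rows": [
    [[0,0,0,0],[0,0,0.05,0],[0,0,0.1,0],[0,0,0.14,0],[0,0,0.165,0]]
  ]
}}

```text
time: 10.27
tcp_pos: [0.4477, 0.0688, 0.0532]
ee_rot: [-2.323, -2.114, 0.002]
contact_force: [-0.1, 0.0, 0.3]
gripper_width: 0.999
grip_force: 0.0
```

```bash
python3 go.py .448,.069,.016
```

```text
t 10.27 tcp [0.4477 0.0688 0.0532] yaw_y -5.37 w 0.999 F [-0.1  0.   0.3]
[0.448, 0.069, 0.016] shares [0.0004 0.0006 0.0619] mm 37
```

{"name": "move_arm", "arguments": {
  "rows": [
    [[0,0,0.025,0],[0,0,0.045,0],[0,0,0.058,0],[0,0,0.058,0],[0,0,0.058,0]]
  ]
}}

```text
time: 10.68
tcp_pos: [0.4489, 0.069, 0.0199]
ee_rot: [2.323, 2.115, 0.0]
contact_force: [0.0, 0.2, 0.6]
gripper_width: 0.999
grip_force: 0.0
```

{"name": "move_arm", "arguments": {
  "rows": [
    [[0,0,0,0],[0,0,0,0],[0,0,0,0],[0,0,0,0],[0,0,0,0]]
  ],
  "claw": 0
}}

```text
time: 11.1
tcp_pos: [0.4495, 0.0691, 0.0206]
ee_rot: [2.322, 2.114, 0.003]
contact_force: [-0.6, -0.1, 6.7]
gripper_width: 0.642
grip_force: 52.6
```

{"name": "move_arm", "arguments": {
  "rows": [
    [[0,0,0,0],[0,0,0,0],[0,0,0,0]]
  ]
}}

```text
time: 11.35
tcp_pos: [0.4495, 0.0692, 0.0207]
ee_rot: [2.322, 2.114, 0.003]
contact_force: [-1.6, -0.2, 5.7]
gripper_width: 0.645
grip_force: 52.6
```

{"name": "move_arm", "arguments": {
  "rows": [
    [[0,0,-0.02,0],[0,0,-0.07,0],[0,0,-0.13,0],[0,0,-0.19,0],[0,0,-0.24,0]]
  ]
}}

```text
time: 11.77
tcp_pos: [0.4486, 0.0689, 0.1659]
ee_rot: [2.323, 2.114, 0.002]
contact_force: [0.8, -1.0, -1.8]
gripper_width: 0.645
grip_force: 53.3
```

{"name": "move_arm", "arguments": {
  "rows": [
    [[-0.015,0.02,0,0],[-0.045,0.06,0,0],[-0.08,0.107,0,0],[-0.115,0.154,0,0],[-0.15,0.2,0,0]]
  ]
}}

```text
time: 12.18
tcp_pos: [0.5604, -0.0328, 0.1637]
ee_rot: [2.322, 2.115, 0.0]
contact_force: [0.9, 0.9, -1.0]
gripper_width: 0.645
grip_force: 53.3
```

{"name": "move_arm", "arguments": {
  "rows": [
    [[-0.035,0.047,0,0],[-0.07,0.094,0,0],[-0.11,0.147,0,0],[-0.135,0.181,0,0],[-0.149,0.2,0,0]]
  ]
}}

```text
time: 12.6
tcp_pos: [0.6723, -0.1349, 0.1623]
ee_rot: [2.325, 2.112, -0.001]
contact_force: [0.5, -0.0, -0.5]
gripper_width: 0.645
grip_force: 53.4
```

{"name": "move_arm", "arguments": {
  "rows": [
    [[0,0,0,0],[0,0,0,0]]
  ]
}}

```text
time: 12.77
tcp_pos: [0.6703, -0.1325, 0.1622]
ee_rot: [-2.323, -2.113, 0.002]
contact_force: [0.7, 0.9, -1.7]
gripper_width: 0.642
grip_force: 53.5
```

```bash
python3 go.py .671,-.132,.16 .671,-.132,.0226
```

```text
t 12.77 tcp [ 0.6703 -0.1325  0.1622] yaw_y -5.43 w 0.642 F [ 0.7  0.9 -1.7]
[0.671, -0.132, 0.16] shares [0.001  0.0011 0.0037] mm 2
[0.671, -0.132, 0.0226] shares [-1.00e-04  5.00e-04  2.29e-01] mm 137
```

{"name": "move_arm", "arguments": {
  "rows": [
    [[0.001,0.001,0.04,0],[0.001,0.001,0.09,0],[0.001,0.001,0.14,0],[0.001,0.001,0.185,0],[0.001,0.001,0.208,0]]
  ]
}}

```text
time: 13.18
tcp_pos: [0.6676, -0.1295, 0.0347]
ee_rot: [-2.317, -2.113, 0.006]
contact_force: [-0.8, -0.2, -2.5]
gripper_width: 0.645
grip_force: 53.5
```

{"name": "move_arm", "arguments": {
  "rows": [
    [[0,0,0.007,0],[0,0,0.014,0],[0,0,0.02,0],[0,0,0.02,0],[0,0,0.02,0]]
  ]
}}

```text
time: 13.6
tcp_pos: [0.6722, -0.1315, 0.0283]
ee_rot: [2.321, 2.114, 0.002]
contact_force: [0.7, 0.1, -1.6]
gripper_width: 0.643
grip_force: 53.5
```

{"name": "move_arm", "arguments": {
  "rows": [
    [[0,0,0,0],[0,0,0,0]]
  ]
}}

```text
time: 13.77
tcp_pos: [0.6721, -0.1317, 0.0279]
ee_rot: [2.322, 2.114, 0.002]
contact_force: [-0.8, -0.9, -1.3]
gripper_width: 0.649
grip_force: 53.5
```

{"name": "move_arm", "arguments": {
  "rows": [
    [[-0.001,0,0.002,0],[-0.001,0,0.0045,0],[-0.001,0,0.0045,0],[-0.001,0,0.0045,0],[-0.001,0,0.0045,0]]
  ]
}}

```text
time: 14.18
tcp_pos: [0.6718, -0.1325, 0.0248]
ee_rot: [2.322, 2.114, 0.001]
contact_force: [-1.5, -0.1, 2.9]
gripper_width: 0.644
grip_force: 53.7
```

{"name": "move_arm", "arguments": {
  "rows": [
    [[0,0,0,0],[0,0,0,0],[0,0,0,0],[0,0,0,0],[0,0,0,0]]
  ],
  "claw": 0.88
}}

```text
time: 14.6
tcp_pos: [0.6712, -0.1321, 0.0237]
ee_rot: [-2.323, -2.115, 0.0]
contact_force: [1.0, -0.5, 0.1]
gripper_width: 0.881
grip_force: 0.0
```

{"name": "move_arm", "arguments": {
  "rows": [
    [[0,0,-0.02,0],[0,0,-0.06,0],[0,0,-0.11,0],[0,0,-0.165,0],[0,0,-0.22,0]]
  ]
}}

```text
time: 15.02
tcp_pos: [0.6709, -0.1321, 0.158]
ee_rot: [-2.323, -2.115, 0.0]
contact_force: [0.4, -0.6, -0.1]
gripper_width: 0.882
grip_force: 0.0
```

```bash
python3 go.py .3345,-.276,.15
python3 - <<'E'
from h import *
p=ctrl.camera('top');save(p,'top1.png');pickle.dump(p,open('top10.pkl','wb'))
from m import load,comp
p=load('top1')
for n,b in(('yellow',[195,138,230,175]),('green',[280,125,316,165])):
    H,S,v=cv2.split(cv2.cvtColor(p['frame'],cv2.COLOR_RGB2HSV))
cv2.imwrite('pics/e.png',cv2.resize(p['frame'][110:290,180:400],(770,630)[0:1]+(600,),interpolation=2)[:,:,::-1])
E
```

```text
t 15.02 tcp [ 0.6709 -0.1321  0.158 ] yaw_y -5.37 w 0.882 F [ 0.4 -0.6 -0.1]
[0.3345, -0.276, 0.15] shares [-0.2913 -0.5358  0.0135] mm 366
```

View pics/e.png

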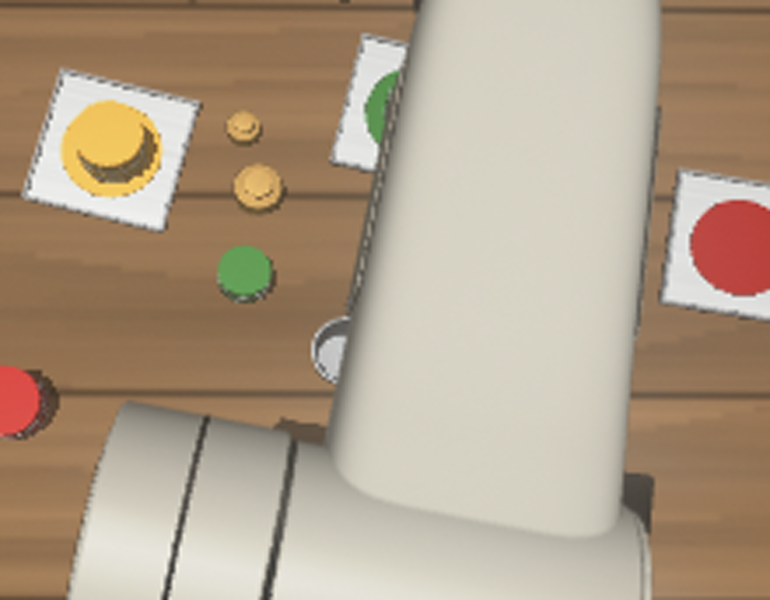

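The yellow tin stands inside its disc, crop (110,148). The arm hides the green tray, so I'll check that later. Next is the black tin.

{"name": "move_arm", "arguments": {
  "rows": [
    [[-0.025,-0.045,0,0],[-0.055,-0.1,0,0],[-0.085,-0.156,0,0],[-0.115,-0.212,0,0],[-0.145,-0.267,0,0]]
  ],
  "claw": 1
}}

```text
time: 15.48
tcp_pos: [0.5021, -0.2041, 0.1568]
ee_rot: [2.322, 2.115, 0.001]
contact_force: [-0.3, -0.5, -0.0]
gripper_width: 1.001
grip_force: 0.0
```

{"name": "move_arm", "arguments": {
  "rows": [
    [[-0.03,-0.055,0,0],[-0.06,-0.11,0,0],[-0.09,-0.166,0,0],[-0.12,-0.222,0,0],[-0.146,-0.269,0,0]]
  ]
}}

```text
time: 15.9
tcp_pos: [0.3327, -0.2763, 0.1569]
ee_rot: [2.322, 2.114, -0.0]
contact_force: [0.1, -2.0, 0.1]
gripper_width: 1.0
grip_force: 0.0
```

{"name": "move_arm", "arguments": {
  "rows": [
    [[0,0,0.02,0],[0,0,0.06,0],[0,0,0.1,0],[0,0,0.1,0],[0,0,0.1,0]]
  ]
}}

```text
time: 16.32
tcp_pos: [0.334, -0.2753, 0.096]
ee_rot: [-2.322, -2.113, 0.0]
contact_force: [-0.3, 0.6, 0.8]
gripper_width: 1.001
grip_force: 0.0
```

```bash
python3 go.py .3345,-.276,.02
python3 - <<'E'
from h import *
from m import load
p=load('top1')
g=p['frame'][138:176,193:233]
H,S,v=cv2.split(cv2.cvtColor(g,cv2.COLOR_RGB2HSV))
print(v[12,17],S[12,17],H[12,17]); 
for X in ([.636,.121,.064],[.608,.121,.064],[.664,.121,.064],[.636,.093,.064],[.636,.149,.064]): print(X,np.round((np.array(proj(p,X))-[180,110])*[3.5,3.333]))
E
```

```text
t 16.32 tcp [ 0.334  -0.2753  0.096 ] yaw_y -5.37 w 1.001 F [-0.3  0.6  0.8]
[0.3345, -0.276, 0.02] shares [-0.0012  0.0011  0.1266] mm 76
241 154 21
[0.636, 0.121, 0.064] [104. 131.]
[0.608, 0.121, 0.064] [104. 164.]
[0.664, 0.121, 0.064] [105.  99.]
[0.636, 0.093, 0.064] [140. 131.]
[0.636, 0.149, 0.064] [ 69. 131.]
```

{"name": "move_arm", "arguments": {
  "rows": [
    [[-0.003,0.001,0.04,0],[-0.003,0.001,0.08,0],[-0.003,0.001,0.11,0],[-0.003,0.001,0.127,0],[-0.003,0.001,0.127,0]]
  ]
}}

```text
time: 16.73
tcp_pos: [0.3352, -0.2774, 0.0195]
ee_rot: [-2.321, -2.115, 0.0]
contact_force: [-0.2, -0.2, 0.1]
gripper_width: 0.999
grip_force: 0.0
```

{"name": "move_arm", "arguments": {
  "rows": [
    [[0,0,0,0],[0,0,0,0],[0,0,0,0],[0,0,0,0],[0,0,0,0]]
  ],
  "claw": 0
}}

```text
time: 17.15
tcp_pos: [0.3365, -0.2788, 0.0214]
ee_rot: [2.32, 2.113, 0.001]
contact_force: [0.2, 0.5, 7.8]
gripper_width: 0.555
grip_force: 52.4
```

{"name": "move_arm", "arguments": {
  "rows": [
    [[0,0,0,0],[0,0,0,0],[0,0,0,0],[0,0,0,0]]
  ]
}}

```text
time: 17.48
tcp_pos: [0.3365, -0.2788, 0.0214]
ee_rot: [2.32, 2.113, 0.001]
contact_force: [-0.7, 1.2, 7.0]
gripper_width: 0.556
grip_force: 52.4
```

{"name": "move_arm", "arguments": {
  "rows": [
    [[0,0,-0.02,0],[0,0,-0.07,0],[0,0,-0.13,0],[0,0,-0.19,0],[0,0,-0.24,0]]
  ]
}}

```text
time: 17.9
tcp_pos: [0.3353, -0.2778, 0.1664]
ee_rot: [2.322, 2.114, 0.001]
contact_force: [0.4, -0.8, -2.4]
gripper_width: 0.556
grip_force: 52.0
```

```bash
python3 go.py .539,.411,.165 .539,.411,.025
```

```text
t 17.9 tcp [ 0.3353 -0.2778  0.1664] yaw_y -5.37 w 0.556 F [ 0.4 -0.8 -2.4]
[0.539, 0.411, 0.165] shares [1.1747 0.2306 0.0017] mm 718
[0.539, 0.411, 0.025] shares [ 2.000e-04 -3.000e-04  2.333e-01] mm 140
```

{"name": "move_arm", "arguments": {
  "rows": [
    [[0.03,0.006,0,0],[0.085,0.0167,0,0],[0.15,0.0294,0,0],[0.215,0.0422,0,0],[0.28,0.055,0,0]]
  ]
}}

```text
time: 18.32
tcp_pos: [0.3837, -0.1121, 0.1642]
ee_rot: [2.324, 2.113, 0.001]
contact_force: [1.0, -0.1, -1.2]
gripper_width: 0.555
grip_force: 52.2
```

{"name": "move_arm", "arguments": {
  "rows": [
    [[0.065,0.0128,0,0],[0.13,0.0255,0,0],[0.195,0.0383,0,0],[0.26,0.051,0,0],[0.325,0.0638,0,0]]
  ]
}}

```text
time: 18.73
tcp_pos: [0.44, 0.079, 0.1642]
ee_rot: [2.322, 2.115, 0.001]
contact_force: [1.7, -0.3, -2.3]
gripper_width: 0.558
grip_force: 52.2
```

{"name": "move_arm", "arguments": {
  "rows": [
    [[0.065,0.0128,0,0],[0.13,0.0255,0,0],[0.195,0.0383,0,0],[0.26,0.051,0,0],[0.325,0.0638,0,0]]
  ]
}}

```text
time: 19.15
tcp_pos: [0.4963, 0.2695, 0.1639]
ee_rot: [2.323, 2.115, -0.0]
contact_force: [2.0, -0.6, -1.1]
gripper_width: 0.555
grip_force: 52.2
```

{"name": "move_arm", "arguments": {
  "rows": [
    [[0.065,0.0128,0,0],[0.13,0.0255,0,0],[0.19,0.0373,0,0],[0.23,0.045,0,0],[0.244,0.048,0,0]]
  ]
}}

```text
time: 19.57
tcp_pos: [0.5387, 0.4147, 0.1627]
ee_rot: [-2.318, -2.118, -0.001]
contact_force: [-0.3, -0.3, -1.8]
gripper_width: 0.56
grip_force: 52.2
```

{"name": "move_arm", "arguments": {
  "rows": [
    [[0,0,0,0],[0,0,0,0],[0,0,0,0]]
  ]
}}

```text
time: 19.82
tcp_pos: [0.5385, 0.4095, 0.1636]
ee_rot: [2.324, 2.114, -0.002]
contact_force: [-0.6, -0.5, -3.2]
gripper_width: 0.556
grip_force: 52.2
```

```bash
python3 go.py .539,.41,.165 .539,.41,.0262
```

```text
t 19.82 tcp [0.5385 0.4095 0.1636] yaw_y -5.4 w 0.556 F [-0.6 -0.5 -3.2]
[0.539, 0.41, 0.165] shares [ 0.0009  0.0008 -0.0024] mm 2
[0.539, 0.41, 0.0262] shares [3.000e-04 2.000e-04 2.313e-01] mm 139
```

{"name": "move_arm", "arguments": {
  "rows": [
    [[0.001,0.001,0.04,0],[0.001,0.001,0.09,0],[0.001,0.001,0.14,0],[0.001,0.001,0.185,0],[0.001,0.001,0.208,0]]
  ]
}}

```text
time: 20.23
tcp_pos: [0.5375, 0.4078, 0.0354]
ee_rot: [-2.325, -2.113, 0.01]
contact_force: [-1.0, 0.1, -2.9]
gripper_width: 0.555
grip_force: 52.1
```

{"name": "move_arm", "arguments": {
  "rows": [
    [[0,0,0.007,0],[0,0,0.014,0],[0,0,0.021,0],[0,0,0.021,0],[0,0,0.021,0]]
  ]
}}

```text
time: 20.65
tcp_pos: [0.5403, 0.4115, 0.0279]
ee_rot: [2.323, 2.114, 0.004]
contact_force: [0.2, 1.0, -0.7]
gripper_width: 0.555
grip_force: 52.1
```

{"name": "move_arm", "arguments": {
  "rows": [
    [[0,0,0,0],[0,0,0,0]]
  ]
}}

```text
time: 20.82
tcp_pos: [0.5401, 0.4117, 0.0276]
ee_rot: [2.323, 2.115, 0.003]
contact_force: [0.1, -0.3, -2.1]
gripper_width: 0.556
grip_force: 52.1
```

{"name": "move_arm", "arguments": {
  "rows": [
    [[-0.002,-0.001,0.002,0],[-0.002,-0.001,0.004,0],[-0.002,-0.001,0.004,0],[-0.002,-0.001,0.004,0],[-0.002,-0.001,0.004,0]]
  ]
}}

```text
time: 21.23
tcp_pos: [0.5392, 0.4104, 0.0255]
ee_rot: [2.323, 2.115, 0.003]
contact_force: [-1.1, -1.3, 6.7]
gripper_width: 0.558
grip_force: 52.7
```

{"name": "move_arm", "arguments": {
  "rows": [
    [[0,0,0,0],[0,0,0,0],[0,0,0,0],[0,0,0,0],[0,0,0,0]]
  ],
  "claw": 0.82
}}

```text
time: 21.65
tcp_pos: [0.5387, 0.4099, 0.0236]
ee_rot: [-2.323, -2.115, 0.001]
contact_force: [0.9, -0.7, 0.9]
gripper_width: 0.824
grip_force: 0.0
```

{"name": "move_arm", "arguments": {
  "rows": [
    [[0,0,-0.02,0],[0,0,-0.06,0],[0,0,-0.11,0],[0,0,-0.165,0],[0,0,-0.22,0]]
  ]
}}

```text
time: 22.07
tcp_pos: [0.5385, 0.4098, 0.1579]
ee_rot: [-2.323, -2.115, 0.001]
contact_force: [0.7, 1.0, 0.0]
gripper_width: 0.819
grip_force: 0.0
```

```bash
python3 go.py .414,.197,.16 .414,.197,.02 .414,.197,.16 .554,-.399,.16
```

```text
t 22.07 tcp [0.5385 0.4098 0.1579] yaw_y -5.37 w 0.819 F [0.7 1.  0. ]
[0.414, 0.197, 0.16] shares [-0.3725 -0.1734 -0.0034] mm 247
[0.414, 0.197, 0.02] shares [1.000e-04 1.000e-04 2.333e-01] mm 140
[0.414, 0.197, 0.16] shares [-1.000e-04 -1.000e-04 -2.333e-01] mm 140
[0.554, -0.399, 0.16] shares [-9.671e-01  3.253e-01  2.000e-04] mm 612
```

{"name": "move_arm", "arguments": {
  "rows": [
    [[-0.03,-0.014,0,0],[-0.09,-0.042,0,0],[-0.15,-0.07,0,0],[-0.21,-0.098,0,0],[-0.27,-0.126,0,0]]
  ],
  "claw": 1
}}

```text
time: 22.48
tcp_pos: [0.4474, 0.2545, 0.1569]
ee_rot: [2.322, 2.115, 0.002]
contact_force: [1.1, -0.9, 1.0]
gripper_width: 1.002
grip_force: 0.0
```

{"name": "move_arm", "arguments": {
  "rows": [
    [[-0.06,-0.028,0,0],[-0.1025,-0.047,0,0],[-0.1025,-0.047,0.03,0],[-0.1025,-0.047,0.07,0],[-0.1025,-0.047,0.1,0]]
  ]
}}

```text
time: 22.9
tcp_pos: [0.4149, 0.1968, 0.0966]
ee_rot: [2.324, 2.113, 0.004]
contact_force: [-0.4, 0.2, 0.3]
gripper_width: 1.002
grip_force: 0.0
```

{"name": "move_arm", "arguments": {
  "rows": [
    [[0,0,0.03,0],[0,0,0.03,0],[0,0,0.03,0]]
  ]
}}

```text
time: 23.15
tcp_pos: [0.4141, 0.1969, 0.0782]
ee_rot: [-2.323, -2.115, 0.002]
contact_force: [-0.2, 0.2, 0.7]
gripper_width: 0.997
grip_force: 0.0
```

```bash
python3 go.py .414,.196,.02
```

```text
t 23.15 tcp [0.4141 0.1969 0.0782] yaw_y -5.37 w 0.997 F [-0.2  0.2  0.7]
[0.414, 0.196, 0.02] shares [-0.0015  0.0001  0.097 ] mm 58
```

{"name": "move_arm", "arguments": {
  "rows": [
    [[-0.001,0,0.04,0],[-0.001,0,0.075,0],[-0.001,0,0.095,0],[-0.001,0,0.095,0],[-0.001,0,0.095,0]]
  ]
}}

```text
time: 23.57
tcp_pos: [0.4151, 0.197, 0.022]
ee_rot: [2.323, 2.115, 0.001]
contact_force: [0.3, -0.7, 0.8]
gripper_width: 1.004
grip_force: 0.0
```

{"name": "move_arm", "arguments": {
  "rows": [
    [[0,0,0,0],[0,0,0,0],[0,0,0,0],[0,0,0,0],[0,0,0,0]]
  ],
  "claw": 0
}}

```text
time: 23.98
tcp_pos: [0.4158, 0.1973, 0.0227]
ee_rot: [2.322, 2.114, 0.005]
contact_force: [0.6, -0.3, 5.3]
gripper_width: 0.646
grip_force: 52.1
```

{"name": "move_arm", "arguments": {
  "rows": [
    [[0,0,0,0],[0,0,0,0],[0,0,0,0],[0,0,0,0]]
  ]
}}

```text
time: 24.32
tcp_pos: [0.4158, 0.1973, 0.0227]
ee_rot: [2.322, 2.115, 0.005]
contact_force: [0.1, 0.8, 6.4]
gripper_width: 0.643
grip_force: 52.1
```

{"name": "move_arm", "arguments": {
  "rows": [
    [[0,0,-0.02,0],[0,0,-0.07,0],[0,0,-0.13,0],[0,0,-0.19,0],[0,0,-0.24,0]]
  ]
}}

```text
time: 24.73
tcp_pos: [0.4147, 0.1967, 0.1678]
ee_rot: [2.323, 2.115, 0.003]
contact_force: [-0.0, 1.0, -1.7]
gripper_width: 0.643
grip_force: 53.5
```

```bash
python3 go.py .554,-.399,.165
```

```text
t 24.73 tcp [0.4147 0.1967 0.1678] yaw_y -5.37 w 0.643 F [-0.   1.  -1.7]
[0.554, -0.399, 0.165] shares [-0.9667  0.324   0.0043] mm 612
```

{"name": "move_arm", "arguments": {
  "rows": [
    [[-0.03,0.01,0,0],[-0.08,0.027,0,0],[-0.14,0.047,0,0],[-0.2,0.067,0,0],[-0.26,0.087,0,0]]
  ]
}}

```text
time: 25.15
tcp_pos: [0.4519, 0.035, 0.1656]
ee_rot: [2.321, 2.116, 0.001]
contact_force: [0.8, 0.1, -2.4]
gripper_width: 0.644
grip_force: 53.5
```

{"name": "move_arm", "arguments": {
  "rows": [
    [[-0.06,0.02,0,0],[-0.12,0.04,0,0],[-0.18,0.06,0,0],[-0.24,0.08,0,0],[-0.3,0.1,0,0]]
  ]
}}

```text
time: 25.57
tcp_pos: [0.4947, -0.1503, 0.1655]
ee_rot: [2.323, 2.115, 0.0]
contact_force: [0.1, -0.7, -1.8]
gripper_width: 0.644
grip_force: 53.5
```

{"name": "move_arm", "arguments": {
  "rows": [
    [[-0.06,0.02,0,0],[-0.12,0.04,0,0],[-0.18,0.06,0,0],[-0.24,0.08,0,0],[-0.29,0.097,0,0]]
  ]
}}

```text
time: 25.98
tcp_pos: [0.5363, -0.3298, 0.1651]
ee_rot: [2.324, 2.113, -0.0]
contact_force: [0.7, 0.3, -1.9]
gripper_width: 0.638
grip_force: 53.5
```

{"name": "move_arm", "arguments": {
  "rows": [
    [[-0.05,0.017,0,0],[-0.09,0.031,0,0],[-0.115,0.04,0,0],[-0.115,0.04,0,0],[-0.115,0.04,0,0]]
  ]
}}

```text
time: 26.4
tcp_pos: [0.5534, -0.3987, 0.1643]
ee_rot: [-2.324, -2.112, -0.0]
contact_force: [-0.6, 0.9, -1.6]
gripper_width: 0.646
grip_force: 53.6
```

```bash
python3 go.py .554,-.399,.165 .554,-.399,.0275
```

```text
t 26.4 tcp [ 0.5534 -0.3987  0.1643] yaw_y -5.46 w 0.646 F [-0.6  0.9 -1.6]
[0.554, -0.399, 0.165] shares [-0.0005  0.0011 -0.0012] mm 1
[0.554, -0.399, 0.0275] shares [-2.000e-04  2.000e-04  2.292e-01] mm 138
```

{"name": "move_arm", "arguments": {
  "rows": [
    [[0,0.001,0.04,0],[0,0.001,0.09,0],[0,0.001,0.14,0],[0,0.001,0.185,0],[0,0.001,0.208,0]]
  ]
}}

```text
time: 26.82
tcp_pos: [0.5522, -0.3948, 0.0363]
ee_rot: [-2.316, -2.112, 0.002]
contact_force: [0.1, 1.3, -2.8]
gripper_width: 0.645
grip_force: 53.6
```

{"name": "move_arm", "arguments": {
  "rows": [
    [[0,0,0.007,0],[0,0,0.014,0],[0,0,0.019,0],[0,0,0.019,0],[0,0,0.019,0]]
  ]
}}

```text
time: 27.23
tcp_pos: [0.5554, -0.3985, 0.0304]
ee_rot: [2.321, 2.114, 0.001]
contact_force: [-0.4, 0.9, -1.7]
gripper_width: 0.641
grip_force: 53.6
```

{"name": "move_arm", "arguments": {
  "rows": [
    [[0,0,0,0],[0,0,0,0]]
  ]
}}

```text
time: 27.4
tcp_pos: [0.5551, -0.3986, 0.03]
ee_rot: [2.322, 2.114, 0.001]
contact_force: [1.1, -0.3, -1.8]
gripper_width: 0.641
grip_force: 53.6
```

Lower it 3 mm more, release, lift, and head for the small red tin.

{"name": "move_arm", "arguments": {
  "rows": [
    [[0,-0.001,0.002,0],[0,-0.001,0.005,0],[0,-0.001,0.005,0],[0,-0.001,0.005,0],[0,-0.001,0.005,0]]
  ]
}}

```text
time: 27.82
tcp_pos: [0.5542, -0.3985, 0.0268]
ee_rot: [2.322, 2.114, 0.0]
contact_force: [-1.0, -0.3, 4.4]
gripper_width: 0.642
grip_force: 54.1
```

{"name": "move_arm", "arguments": {
  "rows": [
    [[0,0,0,0],[0,0,0,0],[0,0,0,0],[0,0,0,0],[0,0,0,0]]
  ],
  "claw": 0.88
}}

```text
time: 28.23
tcp_pos: [0.5538, -0.3979, 0.0254]
ee_rot: [-2.323, -2.115, 0.0]
contact_force: [0.0, 0.2, -0.2]
gripper_width: 0.878
grip_force: 0.0
```

{"name": "move_arm", "arguments": {
  "rows": [
    [[0,0,-0.02,0],[0,0,-0.06,0],[0,0,-0.11,0],[0,0,-0.165,0],[0,0,-0.22,0]]
  ]
}}

```text
time: 28.65
tcp_pos: [0.5536, -0.3978, 0.1598]
ee_rot: [-2.323, -2.115, 0.0]
contact_force: [-0.0, -0.2, -0.2]
gripper_width: 0.883
grip_force: 0.0
```

```bash
python3 go.py .339,.309,.16
```

```text
t 28.65 tcp [ 0.5536 -0.3978  0.1598] yaw_y -5.37 w 0.883 F [-0.  -0.2 -0.2]
[0.339, 0.309, 0.16] shares [ 1.1394 -0.4663 -0.    ] mm 739
```

{"name": "move_arm", "arguments": {
  "rows": [
    [[0.03,-0.012,0,0],[0.08,-0.033,0,0],[0.14,-0.057,0,0],[0.2,-0.082,0,0],[0.26,-0.106,0,0]]
  ],
  "claw": 1
}}

```text
time: 29.07
tcp_pos: [0.5045, -0.2355, 0.1588]
ee_rot: [2.323, 2.113, 0.001]
contact_force: [0.4, 0.5, -0.8]
gripper_width: 1.002
grip_force: 0.0
```

{"name": "move_arm", "arguments": {
  "rows": [
    [[0.06,-0.025,0,0],[0.12,-0.049,0,0],[0.18,-0.074,0,0],[0.24,-0.098,0,0],[0.3,-0.123,0,0]]
  ]
}}

```text
time: 29.48
tcp_pos: [0.4481, -0.0491, 0.159]
ee_rot: [2.322, 2.114, 0.002]
contact_force: [0.9, 0.4, 0.4]
gripper_width: 0.999
grip_force: 0.0
```

{"name": "move_arm", "arguments": {
  "rows": [
    [[0.06,-0.025,0,0],[0.12,-0.049,0,0],[0.18,-0.074,0,0],[0.24,-0.098,0,0],[0.3,-0.123,0,0]]
  ]
}}

```text
time: 29.9
tcp_pos: [0.3914, 0.1372, 0.1591]
ee_rot: [2.323, 2.114, 0.003]
contact_force: [0.8, 0.5, 0.2]
gripper_width: 1.002
grip_force: 0.0
```

{"name": "move_arm", "arguments": {
  "rows": [
    [[0.06,-0.025,0,0],[0.12,-0.049,0,0],[0.18,-0.074,0,0],[0.24,-0.098,0,0],[0.279,-0.114,0,0]]
  ]
}}

```text
time: 30.32
tcp_pos: [0.3385, 0.3119, 0.1591]
ee_rot: [-2.32, -2.118, -0.005]
contact_force: [0.8, -0.9, 0.4]
gripper_width: 0.999
grip_force: 0.0
```

{"name": "move_arm", "arguments": {
  "rows": [
    [[0,0,0.04,0],[0,0,0.08,0],[0,0,0.1,0],[0,0,0.1,0],[0,0,0.1,0]]
  ]
}}

```text
time: 30.73
tcp_pos: [0.3393, 0.3085, 0.0982]
ee_rot: [2.323, 2.115, -0.001]
contact_force: [0.4, -0.2, 0.7]
gripper_width: 0.999
grip_force: 0.0
```

```bash
python3 go.py .339,.309,.012
python3 - <<'E'
from h import *
for c in('top','side'):
    p=ctrl.camera(c);pickle.dump(p,open(c+'20.pkl','wb'))
from m import load
t=load('top2');s=load('side2')
a=cv2.resize(t['frame'][110:220,265:425],(640,440),interpolation=2)
b=cv2.resize(s['frame'][80:200,170:330],(640,480),interpolation=2)
cv2.imwrite('pics/f.png',a[:,:,::-1]);cv2.imwrite('pics/g.png',b[:,:,::-1])
for n,X in(('red',[.554,-.399,.064]),('green',[.671,-.132,.064])): print(n,(np.array(proj(t,X))-[265,110])*4,(np.array(proj(s,X))-[170,80])*4)
E
```

```text
t 30.73 tcp [0.3393 0.3085 0.0982] yaw_y -5.35 w 0.999 F [ 0.4 -0.2  0.7]
[0.339, 0.309, 0.012] shares [ 0.0009 -0.0005  0.1437] mm 86
red [535.12185166 279.04276155] [398.29840485  74.95554583]
green [144.35238894 111.37393797] [172.69432231 263.30795118]
```

View pics/f.png

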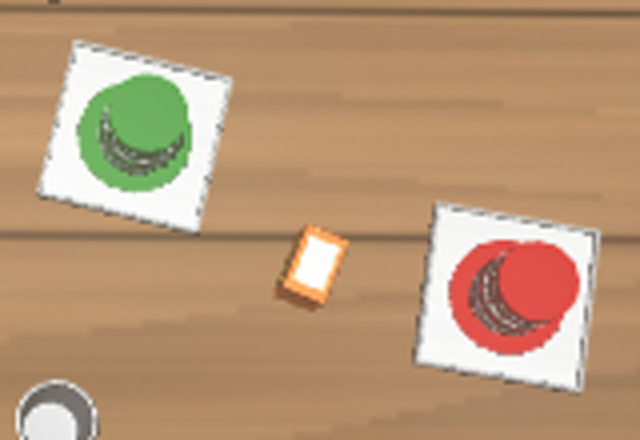

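View pics/g.png

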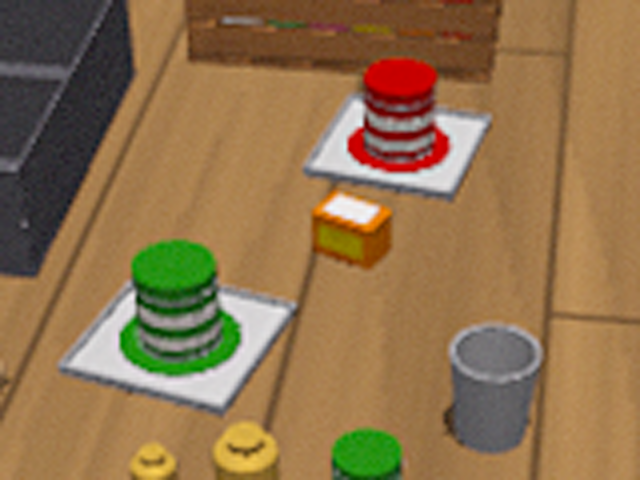

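Green and red both stand inside their discs: green lid at crop (148,114), red at (539,281), each within about 1 px of where it was predicted. The tumbler is untouched. Now I grasp the small red tin.

{"name": "move_arm", "arguments": {
  "rows": [
    [[0,0,0.04,0],[0,0,0.08,0],[0,0,0.12,0],[0,0,0.145,0],[0,0,0.145,0]]
  ]
}}

```text
time: 31.25
tcp_pos: [0.3386, 0.3073, 0.0094]
ee_rot: [-2.324, -2.114, 0.005]
contact_force: [-0.2, -1.1, -0.9]
gripper_width: 1.001
grip_force: 0.0
```

{"name": "move_arm", "arguments": {
  "rows": [
    [[0,0,0,0],[0,0,0,0],[0,0,0,0],[0,0,0,0],[0,0,0,0]]
  ],
  "claw": 0,
  "grip_force": 40
}}

```text
time: 31.67
tcp_pos: [0.3407, 0.3096, 0.0126]
ee_rot: [-2.323, -2.115, -0.006]
contact_force: [-1.1, -0.7, 6.6]
gripper_width: 0.48
grip_force: 40.0
```

{"name": "move_arm", "arguments": {
  "rows": [
    [[0,0,0,0],[0,0,0,0],[0,0,0,0],[0,0,0,0]]
  ]
}}

```text
time: 32.0
tcp_pos: [0.3407, 0.3096, 0.0126]
ee_rot: [-2.323, -2.115, -0.006]
contact_force: [-0.5, -0.6, 4.8]
gripper_width: 0.477
grip_force: 40.0
```

{"name": "move_arm", "arguments": {
  "rows": [
    [[0,0,-0.02,0],[0,0,-0.07,0],[0,0,-0.13,0],[0,0,-0.2,0],[0,0,-0.26,0]]
  ]
}}

```text
time: 32.42
tcp_pos: [0.3393, 0.3084, 0.1696]
ee_rot: [2.323, 2.115, 0.002]
contact_force: [0.8, 0.7, -0.5]
gripper_width: 0.478
grip_force: 40.7
```

{"name": "move_arm", "arguments": {
  "rows": [
    [[0,0,-0.03,0],[0,0,-0.05,0],[0,0,-0.05,0]]
  ]
}}

```text
time: 32.67
tcp_pos: [0.3411, 0.31, 0.2008]
ee_rot: [2.323, 2.115, 0.012]
contact_force: [0.6, 0.4, -0.4]
gripper_width: 0.482
grip_force: 40.7
```

```bash
python3 go.py .5535,-.399,.19
python3 - <<'E'
from h import *
from m import load,comp
# refine estimates: lid of big red via brightness
t=load('top2');H,S,V=cv2.split(cv2.cvtColor(t['frame'],cv2.COLOR_RGB2HSV))
print(V[150:200:2,399].tolist(),S[150:200:2,399].tolist())
E
```

```text
t 32.67 tcp [0.3411 0.31   0.2008] yaw_y -5.37 w 0.482 F [ 0.6  0.4 -0.4]
[0.5535, -0.399, 0.19] shares [-1.1434  0.4629  0.0137] mm 740
[188, 189, 191, 189, 179, 184, 187, 194, 227, 245, 229, 224, 224, 224, 224, 224, 225, 225, 225, 225, 143, 223, 225, 211, 245] [109, 111, 109, 109, 107, 109, 109, 76, 2, 2, 138, 174, 173, 173, 173, 172, 172, 171, 171, 171, 139, 172, 172, 128, 1]
```

{"name": "move_arm", "arguments": {
  "rows": [
    [[-0.03,0.012,0,0],[-0.08,0.032,0,0],[-0.14,0.057,0,0],[-0.2,0.081,0,0],[-0.26,0.105,0,0]]
  ]
}}

```text
time: 33.08
tcp_pos: [0.387, 0.1457, 0.1958]
ee_rot: [-2.321, -2.116, 0.002]
contact_force: [-0.1, -0.0, -0.8]
gripper_width: 0.48
grip_force: 40.7
```

{"name": "move_arm", "arguments": {
  "rows": [
    [[-0.06,0.024,0,0],[-0.12,0.049,0,0],[-0.18,0.073,0,0],[-0.24,0.097,0,0],[-0.3,0.121,0,0]]
  ]
}}

```text
time: 33.5
tcp_pos: [0.4424, -0.0406, 0.1959]
ee_rot: [-2.322, -2.114, 0.001]
contact_force: [1.2, 0.9, -1.0]
gripper_width: 0.479
grip_force: 40.7
```

{"name": "move_arm", "arguments": {
  "rows": [
    [[-0.06,0.024,0,0],[-0.12,0.049,0,0],[-0.18,0.073,0,0],[-0.24,0.097,0,0],[-0.3,0.121,0,0]]
  ]
}}

```text
time: 33.92
tcp_pos: [0.4979, -0.2264, 0.1955]
ee_rot: [-2.322, -2.113, 0.001]
contact_force: [1.0, 0.2, -1.5]
gripper_width: 0.477
grip_force: 40.7
```

{"name": "move_arm", "arguments": {
  "rows": [
    [[-0.06,0.024,0,0],[-0.12,0.049,0,0],[-0.18,0.073,0,0],[-0.24,0.097,0,0],[-0.283,0.115,0,0]]
  ]
}}

```text
time: 34.33
tcp_pos: [0.5508, -0.4032, 0.1947]
ee_rot: [-2.324, -2.112, 0.002]
contact_force: [0.6, 0.0, -1.3]
gripper_width: 0.479
grip_force: 40.7
```

{"name": "move_arm", "arguments": {
  "rows": [
    [[0,0,0,0],[0,0,0.03,0],[0,0,0.06,0],[0,0,0.06,0],[0,0,0.06,0]]
  ]
}}

```text
time: 34.75
tcp_pos: [0.5499, -0.3988, 0.1585]
ee_rot: [-2.319, -2.112, 0.002]
contact_force: [0.3, 0.4, 0.4]
gripper_width: 0.475
grip_force: 40.8
```

```bash
python3 go.py .5537,-.399,.0766
python3 - <<'E'
from m import *
t=load('top2');H,S,V=cv2.split(cv2.cvtColor(t['frame'],cv2.COLOR_RGB2HSV))
# template fit: tin silhouette vs label band: pale/dark pixels inside disc are the side; fit lid circle edges right/top vs white tray
m=mask(t,'red');w=np.zeros_like(m);w[160:205,370:420]=m[160:205,370:420]
ys,xs=np.nonzero(w);print(xs.max(),ys.min())
best=[]
th=np.linspace(0,2*np.pi,72,endpoint=False)
def poly(c,r,z): return np.array([proj(t,[c[0]+r*np.cos(a),c[1]+r*np.sin(a),z]) for a in th],np.float32)
from scipy.optimize import minimize
obs=cv2.GaussianBlur(w[150:215,360:430].astype(np.float32),(0,0),.7)
def fill(img,P,v): cv2.fillPoly(img,[np.round((P-[360,150])*16*8+0).astype(np.int32)],v,shift=4)
def render(c):
    I=np.zeros((65*8,70*8),np.float32)
    off=.5
    fill(I,poly([.554,-.399],.042,.004)+off,1.)
    hull=cv2.convexHull(np.vstack([poly(c,.028,.012),poly(c,.028,.058)])+off)[:,0]
    fill(I,hull,0.);fill(I,poly(c,.028,.064)+off,1.)
    return cv2.GaussianBlur(cv2.resize(I,(70,65),interpolation=cv2.INTER_AREA),(0,0),.7)
r=min((float(((render((x,y))-obs)**2).sum()),x,y) for x in np.arange(.546,.562,.001) for y in np.arange(-.408,-.391,.001));print(r)
E
```

```text
t 34.75 tcp [ 0.5499 -0.3988  0.1585] yaw_y -5.35 w 0.475 F [0.3 0.4 0.4]
[0.5537, -0.399, 0.0766] shares [-0.0002  0.0069  0.1364] mm 82
409 170
(14.956781387329102, np.float64(0.553), np.float64(-0.39899999999999997))
```

The silhouette fit puts the big red tin at (0.553, -0.399). Approaching its lid.

{"name": "move_arm", "arguments": {
  "rows": [
    [[-0.0005,0.006,0.03,0],[-0.0005,0.006,0.06,0],[-0.0005,0.006,0.09,0],[-0.0005,0.006,0.11,0],[-0.0005,0.006,0.12,0]]
  ]
}}

```text
time: 35.17
tcp_pos: [0.5544, -0.3999, 0.0879]
ee_rot: [-2.321, -2.115, 0.0]
contact_force: [-0.5, 0.2, -0.9]
gripper_width: 0.484
grip_force: 40.8
```

{"name": "move_arm", "arguments": {
  "rows": [
    [[0,0,0,0],[0,0,0,0],[0,0,0,0]]
  ]
}}

```text
time: 35.42
tcp_pos: [0.5558, -0.4013, 0.0907]
ee_rot: [2.321, 2.113, 0.001]
contact_force: [0.3, -0.8, -0.7]
gripper_width: 0.477
grip_force: 40.8
```

```bash
python3 go.py .5536,-.3983,.0766
```

```text
t 35.42 tcp [ 0.5558 -0.4013  0.0907] yaw_y -5.36 w 0.477 F [ 0.3 -0.8 -0.7]
[0.5536, -0.3983, 0.0766] shares [ 0.0047 -0.0042  0.0234] mm 15
```

{"name": "move_arm", "arguments": {
  "rows": [
    [[0.005,-0.004,0.006,0],[0.005,-0.004,0.012,0],[0.005,-0.004,0.018,0],[0.005,-0.004,0.018,0],[0.005,-0.004,0.018,0]]
  ]
}}

```text
time: 35.83
tcp_pos: [0.5524, -0.3974, 0.0775]
ee_rot: [-2.322, -2.114, 0.0]
contact_force: [0.7, 0.4, -0.1]
gripper_width: 0.482
grip_force: 40.8
```

{"name": "move_arm", "arguments": {
  "rows": [
    [[0,0,0,0],[0,0,0,0],[0,0,0,0]]
  ]
}}

```text
time: 36.08
tcp_pos: [0.5529, -0.3978, 0.0782]
ee_rot: [2.323, 2.115, 0.0]
contact_force: [0.0, 0.3, -0.1]
gripper_width: 0.478
grip_force: 40.8
```

```bash
python3 go.py .5536,-.3983,.0766
python3 - <<'E'
from h import *
p=ctrl.camera('side');cv2.imwrite('pics/h.png',cv2.resize(p['frame'][70:150,210:330],(720,480),interpolation=2)[:,:,::-1])
E
```

```text
t 36.08 tcp [ 0.5529 -0.3978  0.0782] yaw_y -5.37 w 0.478 F [ 0.   0.3 -0.1]
[0.5536, -0.3983, 0.0766] shares [-0.0008  0.0013  0.0026] mm 2
```

View pics/h.png

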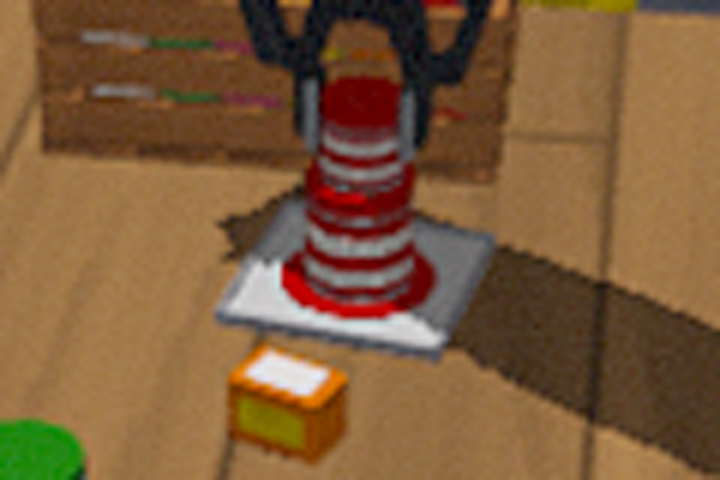

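The side view shows the small tin (top at about (362,95)) hovering centred above the big red tin (360,180). I'll lower it 1.5 mm and release.

{"name": "move_arm", "arguments": {
  "rows": [
    [[-0.001,0.001,0.001,0],[-0.001,0.001,0.0025,0],[-0.001,0.001,0.0025,0],[-0.001,0.001,0.0025,0],[-0.001,0.001,0.0025,0]]
  ]
}}

```text
time: 36.55
tcp_pos: [0.5535, -0.3985, 0.0767]
ee_rot: [2.323, 2.114, 0.0]
contact_force: [-0.4, -1.8, 0.2]
gripper_width: 0.482
grip_force: 41.0
```

{"name": "move_arm", "arguments": {
  "rows": [
    [[0,0,0,0],[0,0,0,0],[0,0,0,0]]
  ]
}}

```text
time: 36.8
tcp_pos: [0.5534, -0.3984, 0.0767]
ee_rot: [2.323, 2.115, 0.0]
contact_force: [-0.6, -0.9, 1.1]
gripper_width: 0.481
grip_force: 41.0
```

{"name": "move_arm", "arguments": {
  "rows": [
    [[0,0,0,0],[0,0,0,0],[0,0,0,0],[0,0,0,0],[0,0,0,0]]
  ],
  "claw": 0.8
}}

```text
time: 37.22
tcp_pos: [0.5532, -0.3982, 0.0764]
ee_rot: [-2.323, -2.115, 0.0]
contact_force: [-0.8, -0.3, -1.0]
gripper_width: 0.797
grip_force: 0.0
```

{"name": "move_arm", "arguments": {
  "rows": [
    [[0,0,-0.015,0],[0,0,-0.045,0],[0,0,-0.085,0],[0,0,-0.13,0],[0,0,-0.18,0]]
  ]
}}

```text
time: 37.63
tcp_pos: [0.5527, -0.3978, 0.1853]
ee_rot: [-2.322, -2.114, 0.001]
contact_force: [0.3, -0.4, 0.3]
gripper_width: 0.799
grip_force: 0.0
```

{"name": "move_arm", "arguments": {
  "rows": [
    [[0.04,-0.04,0,0],[0.09,-0.08,0,0],[0.14,-0.12,0,0],[0.19,-0.16,0,0],[0.23,-0.19,0,0]]
  ]
}}

```text
time: 38.05
tcp_pos: [0.4508, -0.2482, 0.1853]
ee_rot: [-2.323, -2.115, -0.0]
contact_force: [-0.1, 0.5, -0.2]
gripper_width: 0.797
grip_force: 0.0
```

{"name": "move_arm", "arguments": {
  "rows": [
    [[0,-0.05,0,0],[0,-0.1,0,0],[0,-0.15,0,0],[0,-0.15,0,0],[0,-0.15,0,0]]
  ]
}}

```text
time: 38.47
tcp_pos: [0.3623, -0.2417, 0.1856]
ee_rot: [2.323, 2.113, 0.001]
contact_force: [0.7, -0.2, 0.5]
gripper_width: 0.798
grip_force: 0.0
```

Run:
```python
from h import *
p=ctrl.camera('side');s=p['frame'];q=ctrl.camera('top');t=q['frame']
cv2.imwrite('pics/i.png',cv2.resize(s[90:384,150:400],(500,588),interpolation=2)[:,:,::-1])
cv2.imwrite('pics/j.png',cv2.resize(t[105:285,70:430],(800,400),interpolation=2)[:,:,::-1])
```

```text
(no output)
```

View pics/i.png

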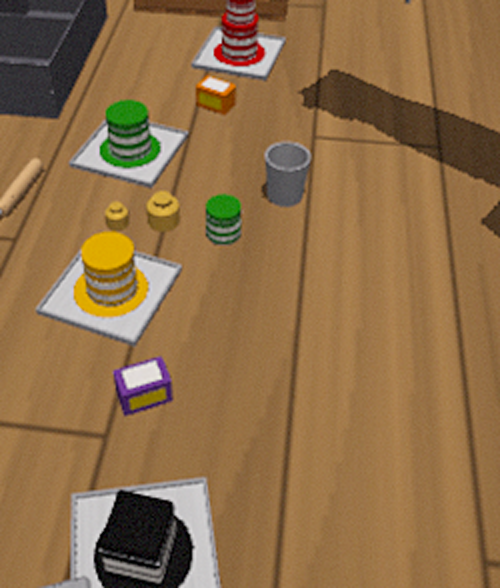

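View pics/j.png

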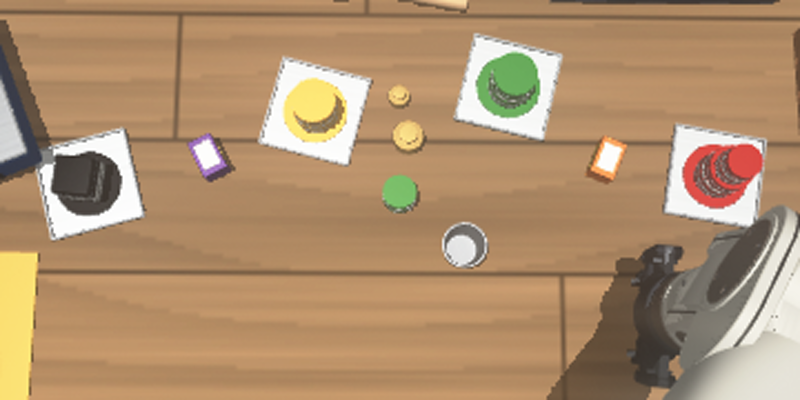

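All five tins stand in place and the tumbler is at its old spot. The black tin's centring is the one I can't judge by eye, so I'll check it and the small tin numerically.

Run:
```python
from h import *
for c in('top','side'):
    p=ctrl.camera(c);pickle.dump(p,open(c+'30.pkl','wb'))
from m import *
t,s=load('top3'),load('side3')
a=np.radians(-5.37);R=np.array([[np.cos(a),-np.sin(a)],[np.sin(a),np.cos(a)]])
f=s['frame'].copy();g=t['frame'].copy()
K=6
A=cv2.resize(f[320:384,180:265],None,fx=5,fy=5,interpolation=2);B=cv2.resize(g[160:215,80:145],None,fx=5,fy=5,interpolation=2);C=cv2.resize(g[155:210,365:425],None,fx=5,fy=5,interpolation=2)
th=np.linspace(0,2*np.pi,60)
def draw(I,p,o,X,col):
    P=np.array([(np.array(proj(p,x))-o+.5)*5 for x in X]);cv2.polylines(I,[np.round(P).astype(np.int32)],True,col,1)
for I,p,o in((A,s,[180,320]),(B,t,[80,160])):
    for z in(.004,.064): draw(I,p,o,[[*(R@np.array(q)+[.5387,.4105]),z] for q in((-.024,-.024),(.024,-.024),(.024,.024),(-.024,.024))],(0,255,0))
    draw(I,p,o,[[.539+.042*np.cos(x),.41+.042*np.sin(x),.004] for x in th],(255,0,255))
for r,z in((.028,.064),(.021,.108)): draw(C,t,[365,155],[[.553+r*np.cos(x),-.399+r*np.sin(x),z] for x in th],(0,255,0))
W=np.zeros((600,800,3),np.uint8)
for I,(x,y) in((A,(0,0)),(B,(0,325)),(C,(450,0))): W[y:y+I.shape[0],x:x+I.shape[1]]=I[:min(I.shape[0],600-y)]
cv2.imwrite('pics/k.png',W[:,:,::-1])
```

```text
(no output)
```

View pics/k.png

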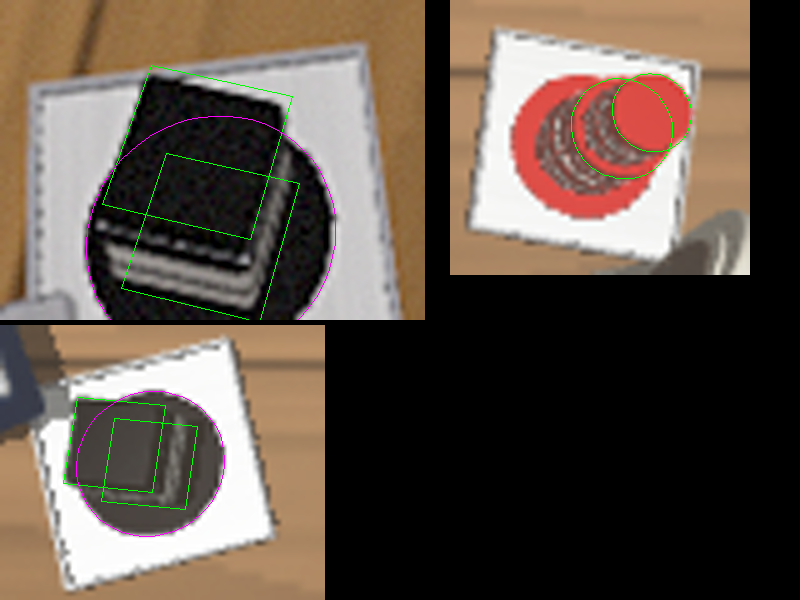

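The overlay confirms it: the black tin is about 2 mm off centre with 8 mm to spare, and the small tin's outline coincides with a centred position on the lid. Handing in.

```bash
python3 -c "
from workcell import ctrl
print(ctrl.job_done())"
```

```text
the job is handed in; nothing more can be done
None
```

The job is handed in: all four full-size tins stand on their matching discs, the small red tin is centred on the big red one, the tumbler was left alone, and everything is released. The hand-in call gave no verdict, so this rests on my final camera check.

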